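# Load the masking nest and hold its sprung shutter at half travel

### The arm

A 6-joint arm with a two-finger parallel gripper is mounted at the origin on a cart in front of the work surface, level with it; the furniture and walls round the work are solid. World frame = base frame: x ahead of the robot, y to its left, z up, the work surface at z = 0. Lengths are in m, angles in rad, forces in N, time in s.
With the tool pointing down it reaches from about 0.35 to 0.975 m from the base axis. Payload 4.9 kg.
Tool frame: the origin (TCP) lies at the very end of the fingers, on their centre line; the grasp point (between the pads) lies 19 mm behind it; z points along the fingers, y is the line along which they close (so a half turn about z gives the same grasp; the last joint's range is limited). The gripper opens to 85 mm and grips with 20 to 120 N. Pads are 22 mm wide; open, the fingers measure 114 mm over their backs; the gripper's body (76 mm by 85 mm) begins 54 mm behind the grasp point. The pads swing forward as they close: fully open they stand 13 mm farther back than shut.
Start: joints at [-1.222, 0.053, 1.613, -0, 1.476, -0.119], TCP at [0.282, -0.558, 0.231] pointing down, gripper open.
Joint ranges: [-3.01, 3.01], [-1.01, 2.22], [0.06, 2.58], [-1.02, 4.17], [0.09, 2.62], [-3.14, 3.14]. Speed limits (rad/s): [2.57, 2.57, 3.14, 3.14, 3.14, 3.14].

### API

Orientations are given as a unit quaternion [w, x, y, z].
In Python, from plant import manip, vision, order gives the robot as it stands.
- The arm moves only by the tool play_rows, never from a script. Its argument "steps" is a list that holds one entry, the list of rows, each a list of 6 numbers: the shift along the tool's x, y, z in mm, then the turn, a rotation vector about the tool's x, y, z in degrees. A call has 1 to 12 rows; each row is the pose to reach, as a shift and turn from the pose commanded when the call began, along the tool's axes at that moment; what a row does not reach only later rows make up. A row lasts 1/12 s, in which the tool goes at most 41.7 mm and 7.16 degrees, less where a joint would pass 70% of its speed; a pose out of reach is approached as far as the arm can. A call with a gripper value outside its range is refused whole. "claw" is the gripper's target within -1 to 1 (fully open at 1, half-way at 0, shut at -1), set as the call begins (left out, the last holds). The fingers move at their own pace and stop on an object; the grip force is fixed at half the most. Time passes only in rows, so rows that repeat a pose let the fingers close. It gives the time, the measured TCP pose, the force, the opening and the grip force at its end, in the units of the state.
- manip.state(): the state, without advancing time (a new reading comes with each control period).
- vision.grab_frame(name): name is "scene" or "top" or "wrist"; returns (picture, depth): 420x560x3 uint8, blue, green, red; 420x560 float32, m along the optical axis (not along the pixel's ray), 0 where there is no reading.
- vision.camera_info(name): a dict with "K" (3x3 intrinsics, pixels), "k1" (the pictures are not rectified: a ray, as slopes to the right and down, at radius r is drawn at 1 + k1 r^2 times it, then the intrinsics apply), "eye" and "orientation" of the camera in the world; the wrist camera has in their place "T_tool_cam" (4x4, takes a point from camera to tool coordinates, whose origin is the TCP and whose axes are the flange's). Camera axes: x right, y down, z forward; pixel columns grow to the right and rows downward; lengths in m; the calibration is good to about 2 mm. A picture is of the moment at which its call begins: read the wrist's pose just before it. camera_info takes no time and is no camera call.
- order.job_done(): hands the job in; it is judged then, once.
The state is a dict: "time": time; "joint_pos": joint angles; "joint_vel": joint speeds; "joint_efforts": joint torques, N m; "tool_pos": TCP position; "tool_rot": TCP orientation; "contact_force": force on the tool from outside, world axes, zero at the start; "ft_torque": the same for the moment, N m; "gripper_width": opening from 0.0 (shut) to 1.0 (fully open); "grasp_force": force on a finger pad.
Only numpy, scipy, OpenCV 4.12 (cv2) and the standard library are available. Lean on these libraries where they do the work, as an engineer would, in place of code of your own. Each camera call takes 0.05 s, during which the arm holds its last target. There are 200 camera calls.

### The job

Stand one turned sleeve in each of the two round bores of the masking nest, fully down, upright and let go, with the shutter still drawn back. Then slide the nest's sprung shutter by its upright tab to half of its travel, so that its front edge stands over the scribed line between the two bores: the near sleeve is masked and the far one stays open. The spring pushes back all the way, so finish while still holding the shutter there, and leave the other parts on the bench alone.

Things in the scene. Friction and masses are not known exactly. Their poses are not given: they have to be found in the camera images.
- sleeve_a_mid (a point): centre (half-way up) of one of two identical plain grey turned steel sleeves, about 29 mm in diameter and 30 mm high with a shallow groove round the middle, 70 g, standing upright on the worktop. z axis along the sleeve. Either sleeve may go into either bore.
- sleeve_b_mid (a point): centre (half-way up) of the other sleeve, the same
- nest: masking nest, fixed: aluminium base 90 (x) by 245 (y) by 20 mm, origin at the centre of its underside, z up. Two bores towards its -y end; towards its +y end a steel guide (68 mm wide, top at 53 mm, not over the bores) with the sprung shutter, which moves along the nest's -y axis, out over the bores. A thin dark line is scribed across the base half-way between the bores.
- bore_near (a point): centre of the mouth of the near bore (next to the shutter), at the base's top face, 20 mm above the worktop. 32 mm in diameter, 12 mm deep: a seated sleeve stands 18 mm proud, its centre 23 mm above the worktop. Both bores lie at nest x = 0, 54 mm apart. Along nest y the guide and drawn-back shutter (to 48 mm high) begin 23 mm from this point; along nest x there is free room for fingers.
- bore_far (a point): centre of the mouth of the far bore, same size; 54 mm farther along the nest's -y axis
- tab (a point): grip point on the shutter's upright black tab, on its centre. The tab is 12 mm thick along the nest's y (the sliding direction), 30 mm wide along the nest's x, and reaches from 50 to 86 mm above the worktop; the point is at 72 mm. It moves with the shutter. Fingertips below about 55 mm above the worktop would touch the guide.
- edge (a point): middle of the shutter plate's front edge, 46 mm above the worktop. The plate is 50 mm wide and 4 mm thick and passes 6 mm above seated sleeves. At half travel the edge stands exactly over the line half-way between the bores.
- shutter (a joint): travel of the shutter along the nest's -y axis, in m: 0 drawn back (rest, both bores open), 0.100 fully out, 0.050 half travel. A spring draws it back to 0: about 3.6 N at 0, 9.6 N at half travel and 15.6 N at full travel.
- stepped_shaft: bystander: grey stepped shaft standing upright, 28 mm in diameter, 81 mm high; origin at the centre of its underside
- collar: bystander: grey plain collar, 41 mm in diameter, 16 mm high; origin at the centre of its underside
- dark_ring: bystander: dark ring, 44 mm in diameter, 18 mm high; origin at the centre of its underside
Not all that is in view belongs to the job. Leave any red or turquoise look-alike of the part that bears sleeve_a_mid alone.

How it is judged:
On the way, in this order (a step that is already met when the one before it is completed fails the run):
1. one sleeve stands fully down in a bore, let go, with the shutter drawn back (((horizontal distance between sleeve_a_mid and bore_near below 0.004 m and z of sleeve_a_mid in the frame of nest below 0.026 m and angle between sleeve_a_mid's own z axis and vertical below 0.12 rad and contact force between sleeve_a and the fingers below 0.3 N) or (horizontal distance between sleeve_a_mid and bore_far below 0.004 m and z of sleeve_a_mid in the frame of nest below 0.026 m and angle between sleeve_a_mid's own z axis and vertical below 0.12 rad and contact force between sleeve_a and the fingers below 0.3 N) or (horizontal distance between sleeve_b_mid and bore_near below 0.004 m and z of sleeve_b_mid in the frame of nest below 0.026 m and angle between sleeve_b_mid's own z axis and vertical below 0.12 rad and contact force between sleeve_b and the fingers below 0.3 N) or (horizontal distance between sleeve_b_mid and bore_far below 0.004 m and z of sleeve_b_mid in the frame of nest below 0.026 m and angle between sleeve_b_mid's own z axis and vertical below 0.12 rad and contact force between sleeve_b and the fingers below 0.3 N)) and value of joint shutter below 0.008 m), for 0.2 s.
2. a sleeve stands fully down in each bore, let go, with the shutter still drawn back ((((horizontal distance between sleeve_a_mid and bore_near below 0.004 m and z of sleeve_a_mid in the frame of nest below 0.026 m and angle between sleeve_a_mid's own z axis and vertical below 0.12 rad and contact force between sleeve_a and the fingers below 0.3 N) and (horizontal distance between sleeve_b_mid and bore_far below 0.004 m and z of sleeve_b_mid in the frame of nest below 0.026 m and angle between sleeve_b_mid's own z axis and vertical below 0.12 rad and contact force between sleeve_b and the fingers below 0.3 N)) or ((horizontal distance between sleeve_a_mid and bore_far below 0.004 m and z of sleeve_a_mid in the frame of nest below 0.026 m and angle between sleeve_a_mid's own z axis and vertical below 0.12 rad and contact force between sleeve_a and the fingers below 0.3 N) and (horizontal distance between sleeve_b_mid and bore_near below 0.004 m and z of sleeve_b_mid in the frame of nest below 0.026 m and angle between sleeve_b_mid's own z axis and vertical below 0.12 rad and contact force between sleeve_b and the fingers below 0.3 N))) and value of joint shutter below 0.008 m), for 0.2 s.
At the end, for the whole second after the job is handed in: A sleeve stands in each bore, within 4 mm of its centre, down to within 3 mm of the bottom, upright and let go by the fingers; the shutter stands still at half travel, 50 mm give or take 7 mm, and the robot is still holding it there against the spring (more than 4 N between fingers and shutter) ((((horizontal distance between sleeve_a_mid and bore_near below 0.004 m and z of sleeve_a_mid in the frame of nest below 0.026 m and angle between sleeve_a_mid's own z axis and vertical below 0.12 rad and contact force between sleeve_a and the fingers below 0.3 N) and (horizontal distance between sleeve_b_mid and bore_far below 0.004 m and z of sleeve_b_mid in the frame of nest below 0.026 m and angle between sleeve_b_mid's own z axis and vertical below 0.12 rad and contact force between sleeve_b and the fingers below 0.3 N)) or ((horizontal distance between sleeve_a_mid and bore_far below 0.004 m and z of sleeve_a_mid in the frame of nest below 0.026 m and angle between sleeve_a_mid's own z axis and vertical below 0.12 rad and contact force between sleeve_a and the fingers below 0.3 N) and (horizontal distance between sleeve_b_mid and bore_near below 0.004 m and z of sleeve_b_mid in the frame of nest below 0.026 m and angle between sleeve_b_mid's own z axis and vertical below 0.12 rad and contact force between sleeve_b and the fingers below 0.3 N))) and value of joint shutter between 0.043 and 0.057 m and velocity of joint shutter between -0.004 and 0.004 m/s and contact force between the fingers and shutter above 4 N); the arm keeps its last pose, push and grip.
It fails at once if the stepped shaft is moved more than 15 mm (distance of stepped_shaft from where it was at the start of the episode above 0.015 m).
It fails at once if the collar is moved more than 15 mm (distance of collar from where it was at the start of the episode above 0.015 m).
It fails at once if the dark ring is moved more than 15 mm (distance of dark_ring from where it was at the start of the episode above 0.015 m).
It also fails if it takes over 56 s, if anything falls off the work surface, if the arm or the gripper's body presses on something with over 40 N, if the wrist force passes 120 N, or if a joint passes its speed limit or range.

## Working session

There is one attempt and no reset: what is moved stays moved. The work goes in short steps, Python scripts to look and compute and a tool call to move; the robot and the scene stay as the last step left them, time stands still between calls to the robot, and variables do not carry over. Pictures are saved under pics/ and viewed, at most 10 in all, crops included, and the job is handed in when it is done.

Besides the shell and the picture viewer there is one more tool, called as name(argument=value, ...) on one line, values as JSON. play_rows: Moves the arm, as the interface text tells. Its arguments: {"type":"object","properties":{"steps":{"type":"array"},"claw":{"type":"number"}},"required":["steps"]}

```bash
mkdir -p pics
cat > h.py <<'E'
import numpy as np, cv2
from scipy.spatial.transform import Rotation as R
from plant import manip, vision, order
def grab(n):
    s=manip.state(); p,d=vision.grab_frame(n); return s,p,d
def cam(n,s=None):
    c=vision.camera_info(n)
    K=np.array(c["K"])
    if n=="wrist":
        T=np.array(c["T_tool_cam"]); q=s["tool_rot"]; Rt=R.from_quat([q[1],q[2],q[3],q[0]]).as_matrix()
        return K,c["k1"],Rt@T[:3,:3],Rt@T[:3,3]+np.array(s["tool_pos"])
    q=c["orientation"]
    return K,c["k1"],R.from_quat([q[1],q[2],q[3],q[0]]).as_matrix(),np.array(c["eye"])
def slopes(uv,K,k1):
    uv=np.atleast_2d(np.array(uv,float))
    return cv2.undistortPoints(uv[:,None,:],K,np.array([k1,0,0,0,0.]))[:,0]
def plane(uv,z,C):
    K,k1,Rm,e=C
    a=slopes(uv,K,k1); d=np.c_[a,np.ones(len(a))]@Rm.T
    return e+d*((z-e[2])/d[:,2])[:,None]
def world(depth,C):
    K,k1,Rm,e=C; h,w=depth.shape
    u,v=np.meshgrid(np.arange(w),np.arange(h))
    a=slopes(np.c_[u.ravel(),v.ravel()],K,k1)
    return ((np.c_[a,np.ones(len(a))]*depth.reshape(-1,1))@Rm.T+e).reshape(h,w,3)
def proj(P,C):
    K,k1,Rm,e=C; p=(np.atleast_2d(P)-e)@Rm
    return cv2.projectPoints(p[:,None,:],np.zeros(3),np.zeros(3),K,np.array([k1,0,0,0,0.]))[0][:,0]
E
python3 - <<'E'
from h import *
print(manip.state())
for n in ("scene","top"):
    s,p,d=grab(n); cv2.imwrite(f"pics/{n}0.png",p); np.save(f"{n}0.npy",d); c=vision.camera_info(n); print(n,c,(d>0).mean())
print(vision.camera_info("wrist"))
E
```

```text
{'time': 0.0, 'joint_pos': array([-1.22200776e+00,  5.33834709e-02,  1.61429380e+00, -5.11565514e-06,
        1.47599713e+00, -1.19011689e-01]), 'joint_vel': array([-0.00048862,  0.00028788, -0.00149285,  0.00114689,  0.0014851 ,
       -0.00130211]), 'joint_efforts': array([-4.98311729e-04, -3.93678367e+01, -3.70177746e+01, -1.57986365e-04,
        7.19801828e-03, -4.77651071e-06]), 'tool_pos': array([ 0.28160578, -0.557266  ,  0.23004664]), 'tool_rot': array([-1.03372005e-03,  9.72769266e-01,  2.31773318e-01, -1.21850774e-04]), 'contact_force': array([-0.71193236, -0.54878701, -0.08062148]), 'ft_torque': array([ 0.00829318, -0.03241282, -0.04044423]), 'grasp_force': 0.0, 'gripper_width': 0.998992519931315}
scene {'K': array([[401.00410175,   0.        , 284.59765804],
       [  0.        , 401.00410175, 200.26882228],
       [  0.        ,   0.        ,   1.        ]]), 'k1': 0.012793968219539643, 'eye': array([-0.15969835, -0.39097665,  0.56841447]), 'orientation': array([-0.4258702 ,  0.76448042, -0.42223712,  0.23647424])} 0.9209736394557824
top {'K': array([[481.46404083,   0.        , 280.69052606],
       [  0.        , 481.46404083, 208.13622201],
       [  0.        ,   0.        ,   1.        ]]), 'k1': -0.014188845603969658, 'eye': array([0.30794774, 0.01959146, 1.27690356]), 'orientation': array([-0.05961317,  0.70797749, -0.70133342,  0.05784098])} 0.9963137755102041
{'K': array([[323.2948472 ,   0.        , 279.4244627 ],
       [  0.        , 323.2948472 , 211.01981772],
       [  0.        ,   0.        ,   1.        ]]), 'k1': -0.04234000608458526, 'T_tool_cam': array([[ 6.97050938e-04, -9.46292470e-01, -3.23311113e-01,
         8.34553757e-02],
       [ 9.99999701e-01,  7.68010296e-04, -9.18979559e-05,
         1.46067280e-03],
       [ 3.35268607e-04, -3.23310952e-01,  9.46292722e-01,
        -1.42990517e-01],
       [ 0.00000000e+00,  0.00000000e+00,  0.00000000e+00,
         1.00000000e+00]])}
```

View pics/top0.png

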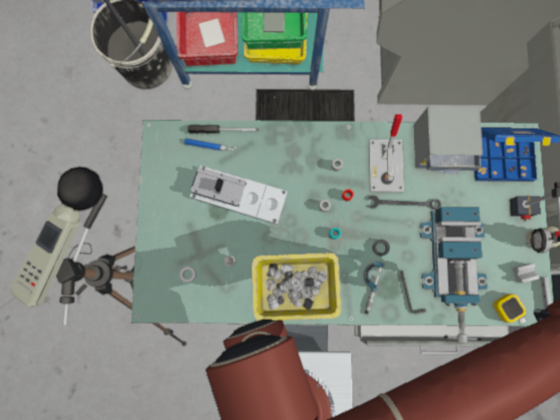

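View pics/scene0.png

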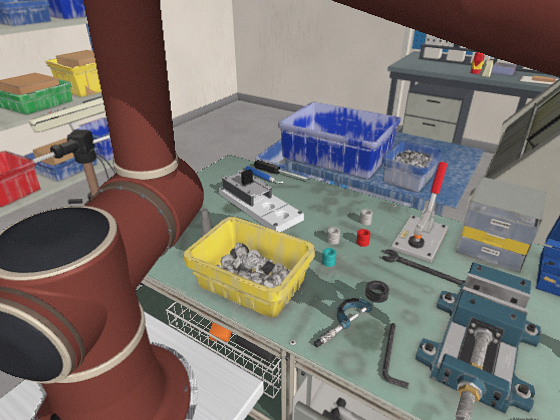

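The top view shows the nest with its tab at about (220,186), the bores at (252,198) and (273,203), and the grey sleeves at (337,164) and (325,205). The red look-alike is at (348,195) and the turquoise one at (335,234). The shaft is at (230,261), the collar at (187,274) and the dark ring at (380,247). The scene view agrees with this.

Run:
```python
from h import *
d=np.load("top0.npy"); C=cam("top"); W=world(d,C); p=cv2.imread("pics/top0.png")
print("table z",W[215,300],W[140,300])
def comp(u,v,lo,hi,r=14):
    m=np.zeros(d.shape,np.uint8); s=np.s_[v-r:v+r,u-r:u+r]
    m[s]=((W[s][...,2]>lo)&(W[s][...,2]<hi))
    n,l,st,c=cv2.connectedComponentsWithStats(m); 
    for i in range(1,n):
        if st[i,4]>8:
            z=np.median(W[l==i][:,2]); print((u,v),c[i].round(1),st[i],"xyz",plane(c[i],z,C).round(4),z.round(4))
for u,v in [(337,164),(325,205),(348,195),(335,234)]: comp(u,v,.02,.045)
comp(187,274,.008,.03);comp(380,247,.008,.03);comp(230,261,.05,.1)
comp(220,186,.065,.1,20)
# base and guide outline
m=((W[...,2]>.012)&(W[...,2]<.03)).astype(np.uint8); m[:, :185]=0;m[:,292:]=0;m[:155]=0;m[228:]=0
m2=((W[...,2]>.012)&(W[...,2]<.1)).astype(np.uint8)*0; m2[155:228,185:292]=((W[...,2]>.012)&(W[...,2]<.1))[155:228,185:292]
c=max(cv2.findContours(m2,0,1)[0],key=cv2.contourArea); r=cv2.minAreaRect(c); print(r, plane(cv2.boxPoints(r),.02,C).round(4))
g=cv2.cvtColor(p,cv2.COLOR_BGR2GRAY)
cv2.imwrite("pics/nest0.png",cv2.resize(p[150:240,180:360],None,fx=4.4,fy=4.4,interpolation=cv2.INTER_CUBIC))
```

```text
table z [ 5.04098397e-01 -2.81503524e-02 -2.13061120e-04] [ 0.71285132 -0.02751469  0.00080015]
(337, 164) [336.8 164.1] [332 159  11  11  70] xyz [[ 0.6382 -0.1249  0.0286]] 0.0286
(325, 205) [324.5 205.1] [319 200  12  12  73] xyz [[ 0.5264 -0.0915  0.0295]] 0.0295
(348, 195) [347.6 194.3] [342 189  12  12  74] xyz [[ 0.5561 -0.1526  0.0293]] 0.0293
(335, 234) [334.7 233. ] [329 228  12  11  72] xyz [[ 0.453  -0.1176  0.0292]] 0.0292
(187, 274) [187.1 274.5] [179 267  17  17 134] xyz [[0.3425 0.2654 0.0155]] 0.0155
(380, 247) [381.  247.4] [373 239  17  17 153] xyz [[ 0.4175 -0.2399  0.0174]] 0.0174
(230, 261) [227.3 260.1] [223 256   9   9  56] xyz [[0.3773 0.155  0.0771]] 0.0771
(220, 186) [218.1 184.2] [214 178   9  13  76] xyz [[0.5682 0.1828 0.0841]] 0.0841
((237.08795166015625, 194.02650451660156), (93.64791107177734, 33.81292724609375), 16.771224975585938) [[0.5474 0.2723 0.02  ]
 [0.6363 0.2497 0.02  ]
 [0.5644 0.0079 0.02  ]
 [0.4772 0.033  0.02  ]]
```

View pics/nest0.png

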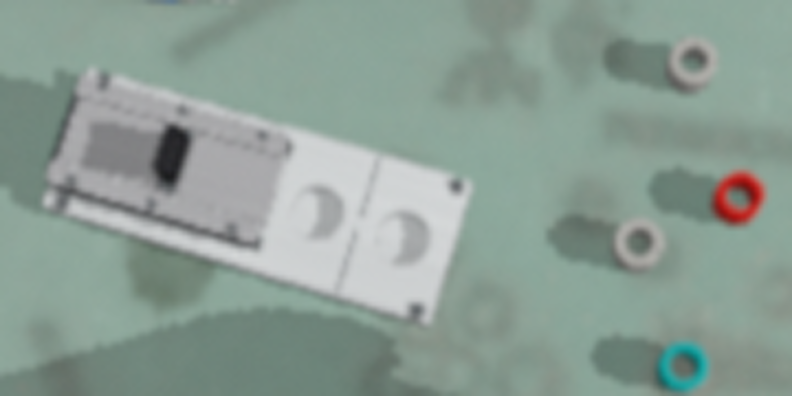

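The crop confirms the nest: its long axis has a yaw of about -16.4°, and the bores and scribed line are on the right half. I'll move above the middle area with the fingers lined up to nest x and view with the wrist camera.

play_rows(steps=[[[0,0,-40,0,0,0],[0,0,-80,0,0,0],[490,-376,-80,0,0,-46.8],[490,-376,-80,0,0,-46.8],[490,-376,-80,0,0,-46.8],[490,-376,-80,0,0,-46.8],[490,-376,-80,0,0,-46.8],[490,-376,-80,0,0,-46.8],[490,-376,-80,0,0,-46.8],[490,-376,-80,0,0,-46.8],[490,-376,-80,0,0,-46.8],[490,-376,-80,0,0,-46.8]]], claw=1)

```text
time: 1.1
tool_pos: [0.4627, -0.1803, 0.3109]
tool_rot: [-0.0, 0.801, 0.599, -0.0]
contact_force: [0.4, -0.8, 0.8]
gripper_width: 1.0
grasp_force: 0.0
```

play_rows(steps=[[[190,30,110,0,0,0],[190,30,110,0,0,0],[190,30,110,0,0,0],[190,30,110,0,0,0],[190,30,110,0,0,0],[190,30,110,0,0,0],[190,30,110,0,0,0],[190,30,110,0,0,0]]])

```text
time: 1.77
tool_pos: [0.5445, -0.0086, 0.2008]
tool_rot: [-0.0, 0.8, 0.6, -0.001]
contact_force: [0.1, 0.2, 0.7]
gripper_width: 1.002
grasp_force: 0.0
```

Run:
```python
from h import *
s,p,d=grab("wrist"); print(s["tool_pos"],s["tool_rot"],s["joint_vel"].round(3))
C=cam("wrist",s); W=world(d,C); cv2.imwrite("pics/w0.png",p); np.save("w0.npy",W)
import pickle; pickle.dump((C,),open("w0.pkl","wb"))
for n,P in dict(A=[.6382,-.1249,.03],B=[.5264,-.0915,.03],tab=[.5682,.1828,.085]).items(): print(n,proj(P,C))
```

```text
[ 0.54453267 -0.00860783  0.20081678] [-2.76218723e-04  8.00362015e-01  5.99516366e-01 -8.34753495e-04] [-0.033 -0.026 -0.019 -0.002  0.001  0.   ]
A [[390.8440139 263.404091 ]]
B [[284.04867921 262.9995704 ]]
tab [[231.97062774 -65.55859622]]
```

View pics/w0.png

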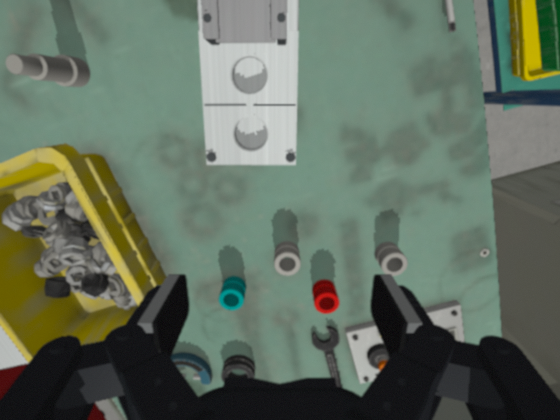

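The wrist view shows the near bore at (250,74), the far bore at (251,132), sleeve B at (287,261) and sleeve A at (391,260). I'll measure them accurately.

Run:
```python
from h import *
import pickle
p=cv2.imread("pics/w0.png"); W=np.load("w0.npy"); (C,)=pickle.load(open("w0.pkl","rb")); K,k1,Rm,e=C
print("base z",W[90,215],"table",W[200,330])
def rect(z,uc,vc,half=.05,s=2000):  # rectified patch of plane z, axes nest x (right), -nest y (down)
    c=plane([[uc,vc]],z,C)[0]; yaw=np.radians(-16.4); ex=np.array([np.cos(yaw),np.sin(yaw),0]); ey=np.array([-np.sin(yaw),np.cos(yaw),0])
    n=int(2*half*s); g=(np.arange(n)-n/2)/s; X,Y=np.meshgrid(g,g)
    P=c+X[...,None]*ex-Y[...,None]*ey; uv=proj(P.reshape(-1,3),C).reshape(n,n,2).astype(np.float32)
    return c,ex,ey,cv2.remap(p,uv[...,0],uv[...,1],1),cv2.remap(W.astype(np.float32),uv[...,0],uv[...,1],0)
tiles=[]
for n,z,u,v,r in [("near",.02,250,74,.016),("far",.02,251,132,.016),("B",.03,287,263,.0145),("A",.03,391,261,.0145)]:
    c,ex,ey,im,w=rect(z,u,v,.03); g=cv2.medianBlur(cv2.cvtColor(im,6),3)
    h=cv2.HoughCircles(g,cv2.HOUGH_GRADIENT_ALT,1,200,param1=60,param2=.3,minRadius=int(r*2000*.85),maxRadius=int(r*2000*1.15))
    m=((w[...,2]<z-.004) if r==.016 else (w[...,2]>z-.007)).astype(np.uint8); k=cv2.findContours(m,0,1)[0]; k=max(k,key=cv2.contourArea); (a,b),rr=cv2.minEnclosingCircle(k)
    n2=len(g)/2
    if h is not None:
        x,y,q=h[0,0]; print(n,"hough",(c+(x-n2)/2000*ex-(y-n2)/2000*ey).round(4),q/2000, len(h[0])); cv2.circle(im,(int(x),int(y)),int(q),(0,0,255),1)
    print(n,"depth",(c+(a-n2)/2000*ex-(b-n2)/2000*ey).round(4),rr/2000); cv2.circle(im,(int(a),int(b)),int(rr),(255,0,0),1)
    tiles.append(cv2.resize(im,(300,300)))
cv2.imwrite("pics/t0.png",np.vstack([np.hstack(tiles[:2]),np.hstack(tiles[2:])]))
```

```text
base z [0.51313978 0.09683265 0.02194246] table [ 5.93033310e-01 -4.61267686e-02 -5.66919731e-04]
near hough [0.5482 0.1007 0.02  ] 0.016033484 1
near depth [0.5476 0.1012 0.02  ] 0.01610466766357422
far hough [0.5324 0.048  0.02  ] 0.015948718 1
far depth [0.5328 0.0494 0.02  ] 0.01633272933959961
B hough [ 0.5286 -0.0937  0.03  ] 0.0139122065 1
B depth [ 0.5291 -0.091   0.03  ] 0.016331460952758788
A hough [ 0.6416 -0.127   0.03  ] 0.014075645 1
A depth [ 0.6324 -0.1298  0.03  ] 0.025496910095214844
```

View pics/t0.png

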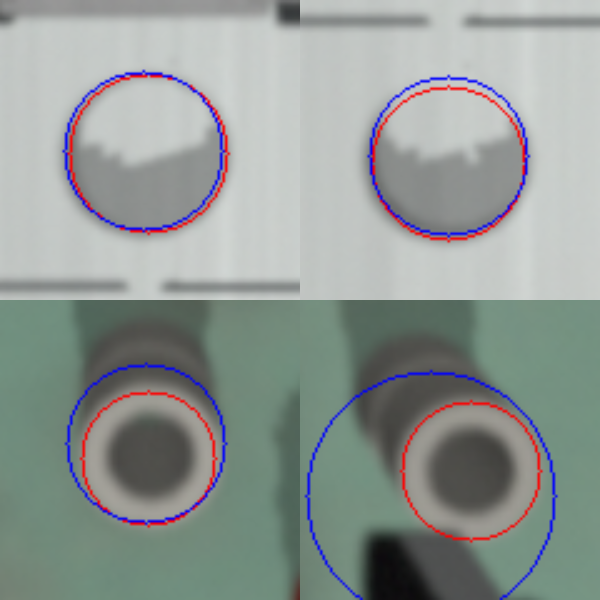

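Hough circles fit well: the bores are 55 mm apart and the radii are right. Next I'll go above sleeve B at z = 0.08 and check.

play_rows(steps=[[[-86,9,120,0,0,0],[-86,9,120,0,0,0],[-86,9,120,0,0,0],[-86,9,120,0,0,0],[-86,9,120,0,0,0],[-86,9,120,0,0,0],[-86,9,120,0,0,0]]])

```text
time: 2.4
tool_pos: [0.5307, -0.0948, 0.0838]
tool_rot: [0.002, 0.801, 0.598, 0.001]
contact_force: [0.8, -0.2, -1.1]
gripper_width: 1.0
grasp_force: 0.0
```

```bash
cat >> h.py <<'E'
def find(pts,name):
    """pts: list of (name,z,world guess,r). prints hough centre in world and in tool axes from TCP"""
    s,p,d=grab("wrist"); C=cam("wrist",s); q=s["tool_rot"]; Rt=R.from_quat([q[1],q[2],q[3],q[0]]).as_matrix(); t=np.array(s["tool_pos"])
    print("tcp",t.round(4),q.round(4)); ex=Rt[:,1].copy(); ey=Rt[:,0].copy(); ex[2]=ey[2]=0; tiles=[]
    for n,z,G,r in pts:
        c=np.array([G[0],G[1],z]); g=(np.arange(120)-60)/2000; X,Y=np.meshgrid(g,g)
        uv=proj((c+X[...,None]*ex-Y[...,None]*ey).reshape(-1,3),C).reshape(120,120,2).astype(np.float32)
        im=cv2.remap(p,uv[...,0],uv[...,1],1); gr=cv2.medianBlur(cv2.cvtColor(im,6),3)
        h=cv2.HoughCircles(gr,cv2.HOUGH_GRADIENT_ALT,1,200,param1=60,param2=.3,minRadius=int(r*2000*.85),maxRadius=int(r*2000*1.15))
        if h is not None:
            x,y,k=h[0,0]; P=c+(x-60)/2000*ex-(y-60)/2000*ey; print(n,P.round(4),"r",(k/2000).round(4),"tool mm",(Rt.T@(P-t)*1000).round(1)); cv2.circle(im,(int(x),int(y)),int(k),(0,0,255),1)
        else: print(n,"none")
        tiles.append(cv2.resize(im,(360,360)))
    cv2.imwrite(f"pics/{name}.png",np.hstack(tiles)); cv2.imwrite(f"pics/{name}_full.png",p); return s,p,d
E
python3 -c "
from h import *
find([('B',.03,(.5286,-.0937),.0142)],'b1')"
```

```text
tcp [ 0.5307 -0.0948  0.0838] [0.0016 0.8012 0.5984 0.0012]
B [ 0.5291 -0.0938  0.03  ] r 0.014 tool mm [ 0.4 -2.  53.8]
```

play_rows(steps=[[[0,-1,35,0,0,0],[0,-1,68,0,0,0],[0,-1,68,0,0,0],[0,-1,68,0,0,0],[0,-1,68,0,0,0]]])

```text
time: 2.87
tool_pos: [0.5302, -0.0935, 0.0159]
tool_rot: [0.002, 0.8, 0.599, 0.001]
contact_force: [0.3, -0.9, -0.2]
gripper_width: 0.998
grasp_force: 0.0
```

play_rows(steps=[[[0,0,0,0,0,0],[0,0,0,0,0,0],[0,0,0,0,0,0],[0,0,0,0,0,0],[0,0,0,0,0,0],[0,0,0,0,0,0],[0,0,0,0,0,0],[0,0,0,0,0,0]]], claw=-1)

```text
time: 3.53
tool_pos: [0.5289, -0.0935, 0.0143]
tool_rot: [0.0, 0.801, 0.599, 0.0]
contact_force: [-2.0, 0.4, 6.6]
gripper_width: 0.311
grasp_force: 59.0
```

Gripped. I'll lift and stop short of the far bore to measure it again close up.

play_rows(steps=[[[0,0,-30,0,0,0],[0,0,-60,0,0,0],[102,-36,-65,0,0,0],[102,-36,-65,0,0,0],[102,-36,-65,0,0,0],[102,-36,-65,0,0,0],[102,-36,-65,0,0,0],[102,-36,-65,0,0,0],[102,-36,-65,0,0,0]]])

```text
time: 4.28
tool_pos: [0.5225, 0.0139, 0.078]
tool_rot: [-0.0, 0.801, 0.599, -0.0]
contact_force: [0.1, -0.2, -0.2]
gripper_width: 0.311
grasp_force: 59.5
```

```bash
python3 -c "
from h import *
s,p,d=find([('far',.02,(.5324,.048),.016),('near',.02,(.5480,.1005),.016)],'f1')
t=np.array(s['tool_pos']); find([('sleeve',t[2]+.016,t[:2],.0142)],'f1s'); print(s['contact_force'],s['gripper_width'])
a=cv2.imread('pics/f1.png');b=cv2.imread('pics/f1s.png');cv2.imwrite('pics/f1c.png',cv2.resize(np.hstack([a,b]),(795,265)))
"
```

```text
tcp [0.5225 0.0139 0.078 ] [-1.000e-04  8.010e-01  5.986e-01 -3.000e-04]
far [0.5325 0.0501 0.02  ] r 0.0162 tool mm [37.6 -0.6 57.9]
near [0.5478 0.1016 0.02  ] r 0.016 tool mm [91.4 -0.5 57.9]
tcp [0.5225 0.0137 0.078 ] [-1.000e-04  8.011e-01  5.985e-01 -2.000e-04]
sleeve [0.5239 0.0134 0.094 ] r 0.014 tool mm [  0.1   1.4 -15.9]
[ 0.09333753 -0.22262224 -0.18365745] 0.31063025392437693
```

View pics/f1c.png

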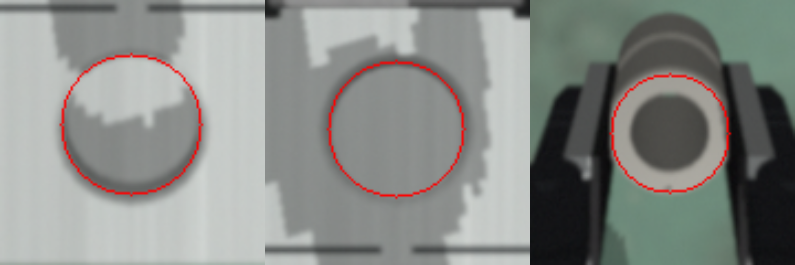

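The crops show clean circle fits on both bores and on the held sleeve, which appears +1.4 mm in tool y, a camera bias. I'll measure again lower down, at nearly equal ranges, to remove it.

play_rows(steps=[[[0,-1,37,0,0,0],[0,-1,37,0,0,0],[0,-1,37,0,0,0],[0,-1,37,0,0,0]]])

```text
time: 4.72
tool_pos: [0.5218, 0.0145, 0.0417]
tool_rot: [-0.0, 0.801, 0.599, -0.0]
contact_force: [0.8, -0.2, -0.7]
gripper_width: 0.305
grasp_force: 59.5
```

```bash
python3 -c "
from h import *
s,p,d=find([('far',.02,(.5325,.0490),.016),('near',.02,(.5480,.1005),.016)],'f2')
t=np.array(s['tool_pos']); find([('sleeve',t[2]+.016,t[:2],.0142)],'f2s'); print(s['contact_force'])
"
```

```text
tcp [0.5218 0.0145 0.0417] [-0.000e+00  8.010e-01  5.987e-01 -1.000e-04]
far [0.5329 0.0504 0.02  ] r 0.0158 tool mm [37.7  0.5 21.7]
near [0.5475 0.1006 0.02  ] r 0.0157 tool mm [89.9  0.3 21.7]
tcp [0.5225 0.0145 0.0425] [6.000e-04 8.009e-01 5.988e-01 6.000e-04]
sleeve [0.5237 0.0139 0.0577] r 0.014 tool mm [ -0.2   1.3 -15.2]
[ 0.83671402 -0.22180303 -0.74555921]
```

play_rows(steps=[[[38,-1,0,0,0,0],[38,-1,0,0,0,0],[38,-1,0,0,0,0],[38,-1,6,0,0,0],[38,-1,9,0,0,0],[38,-1,12,0,0,0],[38,-1,15,0,0,0],[38,-1,15,0,0,0]]])

```text
time: 5.48
tool_pos: [0.5307, 0.0512, 0.0253]
tool_rot: [-0.0, 0.801, 0.599, -0.001]
contact_force: [0.8, -0.3, -0.6]
gripper_width: 0.305
grasp_force: 59.5
```

It's in the bore with no force. I'll lower slightly, release and rise.

play_rows(steps=[[[0,0,2,0,0,0],[0,0,2,0,0,0]]])

```text
time: 5.65
tool_pos: [0.5312, 0.0513, 0.024]
tool_rot: [0.0, 0.801, 0.599, -0.0]
contact_force: [0.2, -1.3, -2.1]
gripper_width: 0.302
grasp_force: 59.5
```

play_rows(steps=[[[0,0,0,0,0,0],[0,0,0,0,0,0],[0,0,0,0,0,0],[0,0,0,0,0,0],[0,0,0,0,0,0],[0,0,0,0,0,0]]], claw=1)

```text
time: 6.15
tool_pos: [0.5314, 0.0518, 0.0244]
tool_rot: [0.0, 0.801, 0.599, 0.0]
contact_force: [-0.4, -0.6, -0.5]
gripper_width: 0.999
grasp_force: 0.0
```

play_rows(steps=[[[0,0,-30,0,0,0],[0,0,-60,0,0,0],[0,0,-60,0,0,0],[0,0,-60,0,0,0],[0,0,-60,0,0,0]]])

```text
time: 6.57
tool_pos: [0.5312, 0.0517, 0.0841]
tool_rot: [-0.0, 0.801, 0.599, -0.0]
contact_force: [-1.4, 0.6, 0.3]
gripper_width: 0.998
grasp_force: 0.0
```

```bash
python3 -c "
from h import *
s,p,d=find([('B',.038,(.5324,.049),.0142),('near',.02,(.5480,.1005),.016)],'f3')
W=world(d,cam('wrist',s)); x,y=proj([.5334,.049,.038],cam('wrist',s))[0].astype(int); w=W[y-20:y+20,x-20:x+20].reshape(-1,3); print(np.percentile(w[:,2],[5,50,80,90,95,99]).round(4)); print(s['contact_force'])
"
```

```text
tcp [0.5312 0.0517 0.0841] [-1.000e-04  8.007e-01  5.991e-01 -0.000e+00]
B [0.5325 0.0511 0.038 ] r 0.0142 tool mm [-0.3  1.5 46.1]
near [0.5478 0.1016 0.02  ] r 0.0156 tool mm [52.5  1.9 64.1]
[0.0088 0.037  0.0386 0.0389 0.0392 0.0397]
[-1.36108374  0.62576538  0.29147626]
```

Sleeve B is seated: its top is at 38.5 mm and it sits one bore pitch (53 mm) from the near bore. The constant camera bias of +1.4 mm in tool y is confirmed. Next is sleeve A.

play_rows(steps=[[[-140,155,0,0,0,0],[-140,155,0,0,0,0],[-140,155,0,0,0,0],[-140,155,0,0,0,0],[-140,155,0,0,0,0],[-140,155,0,0,0,0],[-140,155,0,0,0,0],[-140,155,0,0,0,0],[-140,155,0,0,0,0]]])

```text
time: 7.37
tool_pos: [0.6393, -0.125, 0.0829]
tool_rot: [-0.001, 0.8, 0.599, -0.001]
contact_force: [-0.0, 0.5, -0.4]
gripper_width: 1.001
grasp_force: 0.0
```

```bash
python3 -c "
from h import *
find([('A',.03,(.6416,-.127),.0142)],'a1')"
```

```text
tcp [ 0.6393 -0.125   0.0829] [-1.200e-03  8.004e-01  5.994e-01 -7.000e-04]
A [ 0.6415 -0.1275  0.03  ] r 0.0141 tool mm [-1.8  3.  52.9]
```

play_rows(steps=[[[-1.5,1,35,0,0,0],[-1.5,1,68,0,0,0],[-1.5,1,68,0,0,0],[-1.5,1,68,0,0,0],[-1.5,1,68,0,0,0]]])

```text
time: 7.83
tool_pos: [0.6416, -0.1275, 0.0177]
tool_rot: [0.001, 0.8, 0.599, 0.0]
contact_force: [0.5, -0.6, 0.4]
gripper_width: 1.003
grasp_force: 0.0
```

play_rows(steps=[[[0,0,0,0,0,0],[0,0,0,0,0,0],[0,0,0,0,0,0],[0,0,0,0,0,0],[0,0,0,0,0,0],[0,0,0,0,0,0],[0,0,0,0,0,0],[0,0,0,0,0,0]]], claw=-1)

```text
time: 8.5
tool_pos: [0.6417, -0.1284, 0.0175]
tool_rot: [0.001, 0.801, 0.599, 0.0]
contact_force: [-1.1, 0.7, 6.4]
gripper_width: 0.304
grasp_force: 59.3
```

play_rows(steps=[[[0,0,-30,0,0,0],[0,0,-58,0,0,0],[160,-157,-58,0,0,0],[160,-157,-58,0,0,0],[160,-157,-58,0,0,0],[160,-157,-58,0,0,0],[160,-157,-58,0,0,0],[160,-157,-58,0,0,0],[160,-157,-58,0,0,0],[160,-157,-58,0,0,0],[160,-157,-58,0,0,0],[160,-157,-58,0,0,0]]])

```text
time: 9.5
tool_pos: [0.5363, 0.0687, 0.0743]
tool_rot: [0.0, 0.801, 0.599, 0.0]
contact_force: [0.9, -0.5, -0.3]
gripper_width: 0.306
grasp_force: 59.5
```

```bash
python3 -c "
from h import *
s,p,d=find([('near',.02,(.5480,.1015),.016)],'n1')
t=np.array(s['tool_pos']); find([('sleeve',t[2]+.0125,t[:2],.0142)],'n1s')
a=cv2.imread('pics/n1.png');b=cv2.imread('pics/n1s.png');cv2.imwrite('pics/n1c.png',np.hstack([a,b]))
"
```

```text
tcp [0.5363 0.0687 0.0743] [2.000e-04 8.011e-01 5.985e-01 1.000e-04]
near [0.5475 0.1016 0.02  ] r 0.0162 tool mm [34.8  1.4 54.3]
tcp [0.5363 0.0686 0.0743] [1.000e-04 8.012e-01 5.984e-01 0.000e+00]
sleeve [0.5375 0.0694 0.0868] r 0.014 tool mm [  1.1   1.  -12.5]
```

View pics/n1c.png

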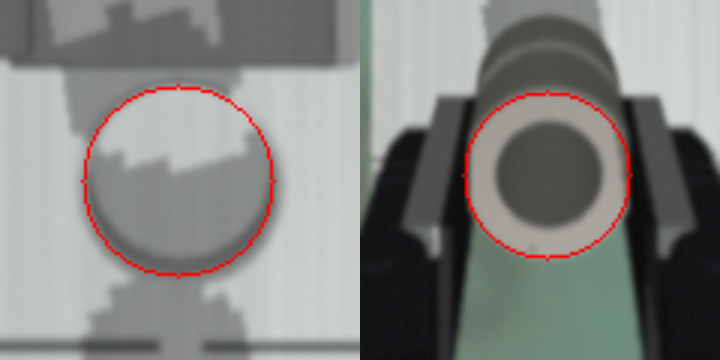

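Fits are good. The held sleeve needs to move about (34, 0.3) mm in tool x and y to the near bore.

play_rows(steps=[[[34,0.3,0,0,0,0],[34,0.3,0,0,0,0],[34,0.3,0,0,0,0],[34,0.3,20,0,0,0],[34,0.3,32,0,0,0],[34,0.3,36,0,0,0],[34,0.3,40,0,0,0],[34,0.3,43,0,0,0],[34,0.3,43,0,0,0]]])

```text
time: 10.35
tool_pos: [0.5452, 0.1016, 0.0305]
tool_rot: [0.0, 0.801, 0.599, -0.0]
contact_force: [0.6, -1.0, -0.8]
gripper_width: 0.306
grasp_force: 59.4
```

play_rows(steps=[[[0,0,2,0,0,0],[0,0,3.5,0,0,0],[0,0,3.5,0,0,0]]])

```text
time: 10.6
tool_pos: [0.5457, 0.1019, 0.0278]
tool_rot: [0.0, 0.801, 0.599, -0.0]
contact_force: [1.5, -1.5, -1.4]
gripper_width: 0.308
grasp_force: 59.5
```

play_rows(steps=[[[0,0,0,0,0,0],[0,0,0,0,0,0],[0,0,0,0,0,0],[0,0,0,0,0,0],[0,0,0,0,0,0],[0,0,0,0,0,0]]], claw=1)

```text
time: 11.1
tool_pos: [0.5455, 0.1024, 0.0279]
tool_rot: [-0.0, 0.801, 0.599, 0.0]
contact_force: [-0.3, -0.2, -0.3]
gripper_width: 0.997
grasp_force: 0.0
```

play_rows(steps=[[[0,0,-30,0,0,0],[0,0,-65,0,0,0],[-35,0,-105,0,0,0],[-35,0,-125,0,0,0],[-35,0,-125,0,0,0],[-35,0,-125,0,0,0],[-35,0,-125,0,0,0]]])

```text
time: 11.68
tool_pos: [0.5353, 0.0688, 0.1523]
tool_rot: [-0.0, 0.801, 0.599, -0.0]
contact_force: [-0.2, -0.7, 0.0]
gripper_width: 0.998
grasp_force: 0.0
```

```bash
python3 -c "
from h import *
s,p,d=find([('far',.038,(.5325,.051),.0142),('near',.038,(.5478,.1020),.0142)],'n2')
C=cam('wrist',s);W=world(d,C)
for P in ([.5325,.051,.038],[.5478,.102,.038]):
  x,y=proj(P,C)[0].astype(int); w=W[y-14:y+14,x-14:x+14].reshape(-1,3); print(np.percentile(w[:,2],[5,50,80,90,95,99]).round(4))
t=W[...,2]; m=((t>.078)&(t<.095)&(W[...,1]>.12)&(W[...,1]<.25)&(W[...,0]>.5)&(W[...,0]<.65)).astype(np.uint8)
n,l,st,c=cv2.connectedComponentsWithStats(m)
q=s['tool_rot'];Rt=R.from_quat([q[1],q[2],q[3],q[0]]).as_matrix()
for i in range(1,n):
  if st[i,4]>30: P=plane(c[i],.086,C)[0]; print('tab',st[i],c[i],P.round(4),np.median(t[l==i]),((P-s['tool_pos'])@Rt*1000).round(1)); e=(W[l==i]-s['tool_pos'])@Rt*1000; print(np.percentile(e,[2,98],axis=0).round(1))
"
```

```text
tcp [0.5353 0.0688 0.1523] [-3.000e-04  8.007e-01  5.990e-01 -2.000e-04]
far [0.5325 0.051  0.038 ] r 0.0142 tool mm [-17.8   2.4 114.3]
near [0.5476 0.1031 0.038 ] r 0.0141 tool mm [ 36.4   2.2 114.3]
[0.0085 0.0375 0.0387 0.039  0.0392 0.0397]
[0.0078 0.0358 0.0386 0.0391 0.0394 0.0402]
tab [ 258   23   52   26 1216] [283.08223684  35.47203947] [0.5719 0.1822 0.086 ] 0.08615577712625244 [119.1   3.2  66.3]
[[113.5 -10.9  64.6]
 [125.2  17.2  70.5]]
```

View pics/n2_full.png

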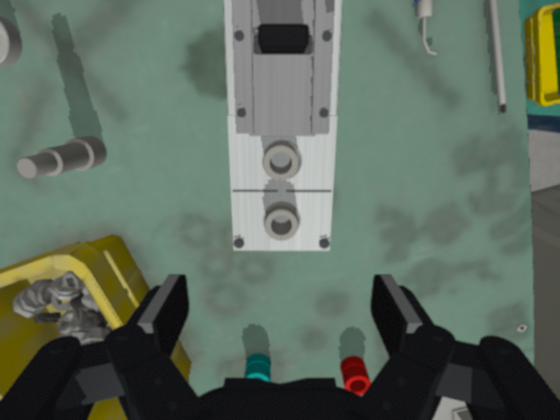

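Both sleeves are seated, with tops at about 38.7 mm and 54.2 mm apart. The tab's top is at (283,37), which is tool (119, about 2) after removing the bias. I'll grip it across its 30 mm width, in the same tool orientation.

play_rows(steps=[[[119,2,0,0,0,0],[119,2,0,0,0,0],[119,2,0,0,0,0],[119,2,0,0,0,0],[119,2,30,0,0,0],[119,2,60,0,0,0],[119,2,90,0,0,0],[119,2,90,0,0,0],[119,2,90,0,0,0],[119,2,90,0,0,0]]])

```text
time: 12.57
tool_pos: [0.5714, 0.1823, 0.0633]
tool_rot: [0.0, 0.801, 0.599, 0.0]
contact_force: [-0.6, 0.3, 1.1]
gripper_width: 1.001
grasp_force: 0.0
```

play_rows(steps=[[[0,0,0,0,0,0],[0,0,0,0,0,0],[0,0,0,0,0,0],[0,0,0,0,0,0],[0,0,0,0,0,0],[0,0,0,0,0,0],[0,0,0,0,0,0],[0,0,0,0,0,0]]], claw=-1)

```text
time: 13.23
tool_pos: [0.5709, 0.1826, 0.0642]
tool_rot: [-0.0, 0.801, 0.599, -0.0]
contact_force: [-3.9, 0.2, 6.7]
gripper_width: 0.335
grasp_force: 60.4
```

play_rows(steps=[[[-4,0,0,0,0,0],[-9,0,0,0,0,0],[-14,0,0,0,0,0],[-19,0,0,0,0,0],[-24,0,0,0,0,0],[-29,0,0,0,0,0],[-34,0,0,0,0,0],[-39,0,0,0,0,0],[-44,0,0,0,0,0],[-48,0,0,0,0,0],[-50,0,0,0,0,0],[-50,0,0,0,0,0]]])

```text
time: 14.23
tool_pos: [0.5573, 0.1368, 0.0642]
tool_rot: [-0.002, 0.801, 0.599, 0.002]
contact_force: [-1.7, 9.4, 4.0]
gripper_width: 0.339
grasp_force: 60.2
```

play_rows(steps=[[[0,0,0,0,0,0],[0,0,0,0,0,0],[0,0,0,0,0,0],[0,0,0,0,0,0],[0,0,0,0,0,0],[0,0,0,0,0,0]]])

```text
time: 14.73
tool_pos: [0.5575, 0.1371, 0.0642]
tool_rot: [-0.002, 0.801, 0.599, 0.002]
contact_force: [-0.9, 10.5, 3.7]
gripper_width: 0.331
grasp_force: 60.1
```

```bash
python3 -c "
from h import *
s,p,d=grab('wrist'); cv2.imwrite('pics/s1.png',p); C=cam('wrist',s); W=world(d,C); t=np.array(s['tool_pos']);print(t,s['contact_force'])
f=np.array([.5312,.0515,0]); u=np.array([.2822,.9594,0]); L=f+27*u/1000
print('travel by tcp',((np.array([.5709,.1826,.0642])-t)@u*1000).round(1))
s2,p2,d2=grab('scene'); cv2.imwrite('pics/s1s.png',p2); C2=cam('scene'); x,y=proj(L+[0,0,.046],C2)[0].astype(int); print(x,y)
s3,p3,d3=grab('top'); x3,y3=proj(L+[0,0,.046],cam('top'))[0].astype(int)
a=[cv2.resize(q[max(0,j-35):j+35,i-35:i+35],(390,390),interpolation=2) for q,i,j in ((p2,x,y),(p3,x3,y3))]
cv2.imwrite('pics/s1c.png',np.hstack(a))
"
```

```text
[0.55745681 0.13713472 0.06420657] [-0.94292924 10.54302499  3.67990676]
travel by tcp 47.4
273 201
```

View pics/s1c.png

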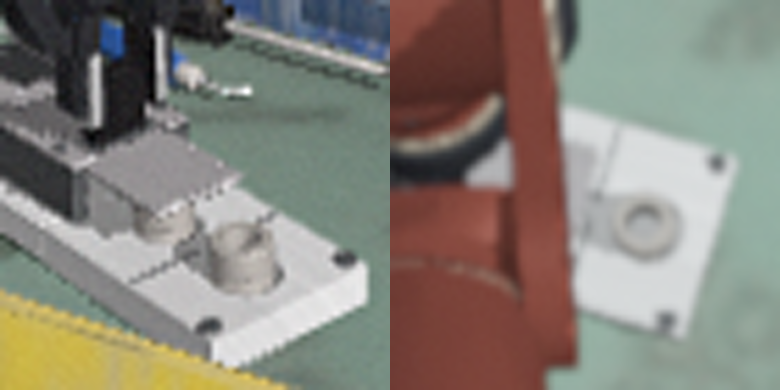

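The near sleeve is masked and the plate edge is a little short of the line, with 47.4 mm of travel by TCP. I'll add 2.5 mm and check the edge by depth.

play_rows(steps=[[[-2.5,0,0,0,0,0],[-2.5,0,0,0,0,0],[-2.5,0,0,0,0,0],[-2.5,0,0,0,0,0],[-2.5,0,0,0,0,0],[-2.5,0,0,0,0,0]]])

```text
time: 15.38
tool_pos: [0.5567, 0.1348, 0.0642]
tool_rot: [-0.002, 0.801, 0.599, 0.002]
contact_force: [-1.1, 9.1, 4.1]
gripper_width: 0.332
grasp_force: 60.1
```

```bash
python3 -c "
from h import *
f=np.array([.5312,.0515,0]); u=np.array([.2822,.9594,0]); v=np.array([.9594,-.2822,0])
s=manip.state(); t=np.array(s['tool_pos']); print(t,s['contact_force'],s['joint_vel'].round(3),'travel',((np.array([.5709,.1826,.0642])-t)@u*1000).round(1))
for n in ('scene','top','wrist'):
  s,p,d=grab(n); W=world(d,cam(n,s)); a=(W-f)@u*1000; b=(W-f)@v*1000; m=(abs(b)<25)&(W[...,2]>.042)&(W[...,2]<.052)&(a>0)&(a<60)&(d>0)
  print(n,m.sum(), 'edge (want 27)',np.percentile(a[m],[0,1,3,10]).round(1) if m.any() else '')
"
```

```text
[0.55674087 0.13482631 0.06418184] [-1.07065864  9.05135904  4.14233164] [ 0.     0.001 -0.     0.001 -0.002 -0.   ] travel 49.8
scene 156 edge (want 27) [24.  25.6 26.9 28.1]
top 59 edge (want 27) [ 2.5  6.5 21.9 26.6]
wrist 2618 edge (want 27) [25.8 26.8 27.4 29.5]
```

Travel is 49.8 mm, the edge is over the line in all three views, and the force is about 9.6 N as expected. I'm handing in.

```bash
python3 -c "
from h import *
print(order.job_done())"
```

```text
the job is handed in; nothing more can be done
None
```

I handed the job in at about 15.5 s: both sleeves are seated and let go, and the gripper is holding the shutter at about 49.8 mm against the spring (force at the wrist about 9 N); the hand-in returned no verdict.

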